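# Set the rack's sliding marker at the short sleeve

### The arm

A 6-joint arm with a two-finger parallel gripper is mounted at the origin on the work surface. World frame = base frame: x ahead of the robot, y to its left, z up, the work surface at z = 0. Lengths are in m, angles in rad, forces in N, time in s.
With the tool pointing down it reaches from about 0.35 to 0.85 m from the base axis. Payload 8.1 kg.
Tool frame: the origin (TCP) lies midway between the tips of the shut fingers; the grasp point (between the pads) lies 19 mm behind it; z points along the fingers, y is the direction in which the jaws open and shut (so a half turn about z gives the same grasp; the last joint's range is limited). The gripper opens to 93 mm and grips with 3 to 60 N. Pads are 15 mm wide; open, the fingers measure 128 mm over their backs; the gripper's body (75 mm by 188 mm) begins 65 mm behind the grasp point.
Start: joints at [-1.319, 0.13, 1.488, -0, 1.523, -0.085], TCP at [0.198, -0.566, 0.219] pointing down, gripper open.
Joint ranges: [-2.96, 2.96], [-0.89, 2.26], [0.02, 2.5], [-1.34, 4.48], [0, 2.73], [-2.66, 2.66]. Speed limits (rad/s): [2.39, 2.39, 2.79, 3.14, 3.14, 3.14].

### API

Orientations are given as a rotation vector (axis times angle).
In Python, from plant import robot gives the robot as it stands. The module is installed in compiled form; this text tells all that it offers.
- The arm moves only by the shell command python3 -m pendant 'ROWS' [FORCE]. ROWS is JSON, a list of rows, each an object with "translation": the shift along the tool's x, y, z in mm, a list of three; "twist": the turn, a rotation vector about the tool's x, y, z in rad, a list of three; "grip": the opening, from -1 (shut) to 1 (fully open). A call has exactly 10 rows; each row shifts and turns the pose as measured when the row begins, along the tool's axes as they then stand; what a row does not reach is not made up. A row lasts 1/10 s, in which the tool goes at most 50 mm and 8.59 degrees, less where a joint would pass 70% of its speed; a pose out of reach is approached as far as the arm can. A call is refused whole if a number of a shift passes 50 or a number of a turn 0.15, either way. A call with a gripper value outside its range is refused whole. The fingers move at their own pace and stop on an object; FORCE is the grip in N (left out, the last holds). Time passes only in rows, so rows that do not move let the fingers close, or fill a call up. It gives the time, the measured TCP pose, the force and the opening at its end, in the units of the state.
- robot.read_state(): the state, without advancing time (a new reading comes with each control period).
- robot.read_camera(name): name is "side" or "top" or "wrist"; returns (picture, depth): 420x560x3 uint8, red, green, blue; 420x560 float32, m along the optical axis (not along the pixel's ray), 0 where there is no reading.
- robot.camera_info(name): a dict with "vertical_fov" (degrees; the focal length in pixels is half the picture's height over the tangent of half this angle, whatever the lens; pixels are square), "cx", "cy" (the principal point, pixels), "cam_to_world" (4x4, takes a point from camera to world coordinates). Camera axes: x right, y up, looking along -z (the intrinsics and any distortion apply to the point x, -y, -z); pixel columns grow to the right and rows downward; lengths in m; the calibration is good to about 2 mm. The wrist camera is an equidistant fisheye: a pixel r from the principal point sees the ray r / f radians off the axis. A picture is of the moment at which its call begins: read the wrist's pose just before it. camera_info takes no time and is no camera call; for the wrist camera it gives the pose at the moment of the call.
- robot.close_job(): hands the job in, once; it reports no verdict.
The state is a dict: "t": time; "q": joint angles; "dq": joint speeds; "joint_torque": joint torques, N m; "tool_pos": TCP position; "orientation": TCP orientation; "force": force on the tool from outside, world axes, zero at the start; "wrist_torque": the same for the moment, N m; "opening": finger opening in m.
Only numpy, scipy, OpenCV 4.12 (cv2) and the standard library are available. Lean on these libraries where they do the work, as an engineer would, in place of code of your own. Each camera call takes 0.05 s, during which the arm holds its last target. There are 200 camera calls.

### The job

With a fingertip, push the dark sliding marker along the rail on the front of the wooden rack until it clicks into the notch in front of the one short sleeve, and leave it seated there. Only push the marker, do not pinch it, and leave the sleeves, the cup, the coaster and the bottle where they are.

Things in the scene. Friction and masses are not known exactly. Their poses are not given: they have to be found in the camera images.
- stool: Low square cedar stool that carries everything: seat 380 x 380 mm, its top 100 mm above the work surface. Fixed. Origin: under its centre, on the work surface.
- rack: Light wooden rack fixed on the stool. Origin: on the stool top under the middle slot; x away from the robot, y to the left along the row, z up. Base y -155 to +115, x -75 to +50 mm. Five slots centred at y = -76, -38, 0, 38, 76 mm, each 14 mm wide, floor at z 12, wood between them up to z 52 mm, one flat sleeve in each. Nothing but the marker rises above z 97 mm.
- rail (a point): Middle of the rail's top, at x -60, y -20, z 85 mm of the rack: steel bar 18 mm wide along the rack's y on the robot's side, 270 mm long, 6 mm end stops. Exactly in front of each slot centre it has a notch between two small ridges (crests 6.5 mm either side of the notch's centre, 2.5 mm high).
- marker_top (a point): Centre of the marker's top, 54 mm above the rail's top. Marker: dark wooden slider that cannot leave the rail, an upright fin 30 mm wide (rack x), 16 mm thick (rack y: side faces 8 mm from this point), bare from this point down to 40 mm below, on a saddle 24 mm long along the rail. A small nose on top points at the sleeves.
- marker (a joint): Marker's place along the rail in m, growing to the rack's +y; marker_top is at rack y = value - 0.130. Range 0 to 0.213, starts parked right (0.003 to 0.030). Notches at 0.054, 0.092, 0.130, 0.168, 0.206. About 1 N moves it; climbing a ridge takes 4 to 8 N, most 11 mm before the notch; 1 to 2 mm past the crest (6.5 mm before it) the force dips and the marker snaps ahead into the notch and stays.
- pawl (a joint): Height in m of the spring ball inside the marker: 0 when the ball is right down (in a notch, or on the flat rail between notches), up to 0.0025 when it stands on a ridge.
- half_sleeve: The one short sleeve: flat upright blister-pack sleeve of rigid white plastic, 70 mm deep (x), 12 mm thick (y), only 54 mm tall, loose in any one of the five slots; its top is 66 mm above the stool top. Origin: centre of its underside.
- sleeve0: One of four equal tall sleeves of rigid white plastic, 70 x 12 x 85 mm, loose in a slot; its top is 97 mm above the stool top. Origin: centre of its underside. To be left alone.
- sleeve1: One of four equal tall sleeves of rigid white plastic, 70 x 12 x 85 mm, loose in a slot; its top is 97 mm above the stool top. Origin: centre of its underside. To be left alone.
- sleeve3: One of four equal tall sleeves of rigid white plastic, 70 x 12 x 85 mm, loose in a slot; its top is 97 mm above the stool top. Origin: centre of its underside. To be left alone.
- sleeve4: One of four equal tall sleeves of rigid white plastic, 70 x 12 x 85 mm, loose in a slot; its top is 97 mm above the stool top. Origin: centre of its underside. To be left alone.
- cup: Small glass medicine cup, 48 mm across, 50 mm tall, standing loose on the stool beyond the rack. Origin: centre of its underside. To be left alone.
- coaster: Grey stone coaster, 90 x 90 x 9 mm, loose on the stool beyond the rack. To be left alone.
- bottle: Orange plastic bottle with white flip-top lid, 42 mm across, 75 mm tall, loose on the stool beyond the rack. Origin: centre of its underside. To be left alone.
Things that resemble listed ones, but are neither listed nor needed, are in the scene too. What is shaped like the half_sleeve but blue or yellow is not meant.

How it is judged:
At the end, for the whole second after the job is handed in: The marker rests in the notch in front of the short sleeve: within 4 mm of that sleeve's centre along the rail, its spring ball down (below 0.6 mm), not moving (under 5 mm/s); all sleeves, the cup, the coaster and the bottle within 15 mm of where they were (y of marker_top in the frame of half_sleeve between -0.004 and 0.004 m and value of joint pawl below 0.0006 m and velocity of joint marker between -0.005 and 0.005 m/s and distance of each of sleeve0, sleeve1, sleeve3, sleeve4, half_sleeve, cup, coaster, bottle from where it was at the start of the episode below 0.015 m); the robot touches nothing.
It fails at once if the marker is pinched (both its right and its left half pressed at once) (contact force between each of marker_c0, marker_c1 and the fingers above 1 N).
It fails at once if a sleeve is moved by more than 15 mm or lifted (distance of any of sleeve0, sleeve1, sleeve3, sleeve4, half_sleeve from where it was at the start of the episode above 0.015 m).
It fails at once if the cup, coaster or bottle is moved by more than 15 mm, lifted or tipped (distance of any of cup, coaster, bottle from where it was at the start of the episode above 0.015 m or angle between any of cup, coaster, bottle's own z axis and vertical above 0.35 rad).
It also fails if it takes over 45 s, if anything falls off the work surface, if the arm or the gripper's body presses on something with over 40 N, if the wrist force passes 120 N, or if a joint passes its speed limit or range.

## Working session

There is one attempt and no reset: what is moved stays moved. The work goes in short steps, Python scripts to look and compute and a shell command to move; the robot and the scene stay as the last step left them, time stands still between calls to the robot, and variables do not carry over. Pictures are saved under pics/ and viewed, about 8 in all and at most 12, crops included, and the job is handed in when it is done.

```bash
mkdir -p pics; cat > h.py <<'E'
import numpy as np, cv2
from plant import robot
def snap(n,f):
    i=robot.camera_info(n); p,d=robot.read_camera(n); np.savez(f,p=p,d=d,T=i["cam_to_world"],c=[i["cx"],i["cy"],210/np.tan(np.radians(i["vertical_fov"]/2))]); cv2.imwrite(f"pics/{f}.png",p[:,:,::-1]); return i
def world(f,u,v):
    z=np.load(f+".npz"); cx,cy,k=z["c"]; w=np.median(z["d"][v-1:v+2,u-1:u+2])
    return (z["T"]@[(u-cx)/k*w,-(v-cy)/k*w,-w,1])[:3]
E
python3 - <<'E'
from h import *
for n in("top","side"): i=snap(n,n+"0"); print({k:v for k,v in i.items()})
print(robot.read_state())
E
```

```text
{'vertical_fov': 57.875044348170256, 'cx': 280.81382932383315, 'cy': 214.6074233685142, 'cam_to_world': array([[ 0.00607771,  0.98448938, -0.17533888,  0.48630156],
       [-0.99982127,  0.0091217 ,  0.01655987,  0.0828874 ],
       [ 0.0179024 ,  0.17520689,  0.98436886,  0.78878578],
       [ 0.        ,  0.        ,  0.        ,  1.        ]])}
{'vertical_fov': 50.17162142271074, 'cx': 280.8450694178639, 'cy': 217.7578188339451, 'cam_to_world': array([[-0.96815271,  0.16803926, -0.18558863,  0.4453417 ],
       [-0.24989137, -0.60324207,  0.75739904,  0.65169766],
       [ 0.0153179 ,  0.77965493,  0.62602201,  0.65516535],
       [ 0.        ,  0.        ,  0.        ,  1.        ]])}
{'t': 0.1, 'q': array([-1.31937799e+00,  1.31095059e-01,  1.48917430e+00, -2.45993460e-05,
        1.52303401e+00, -8.54160106e-02]), 'dq': array([ 2.30095273e-04, -2.72499299e-03, -3.41276144e-03,  7.49120460e-04,
       -9.89754002e-05,  4.11313714e-04]), 'joint_torque': array([ 1.28122476e-03, -5.61339855e+01, -4.93096697e+01,  7.69962952e-02,
        2.90478679e-02, -2.40107931e-05]), 'tool_pos': array([ 0.19817131, -0.56576632,  0.2176846 ]), 'orientation': array([-3.09546424e+00, -5.26316873e-01,  2.61103868e-04]), 'force': array([0.51142773, 0.12545309, 0.55230482]), 'wrist_torque': array([ 0.02325812,  0.00231686, -0.02714015]), 'opening': 0.09290052432078881}
```

View pics/top0.png

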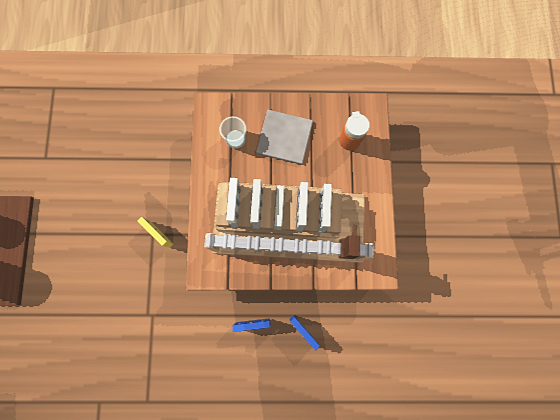

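View pics/side0.png

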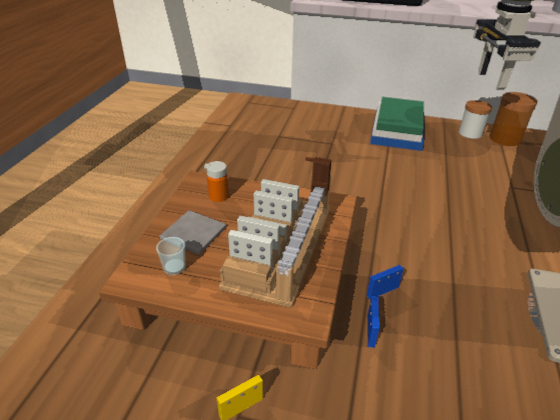

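The top view shows five white sleeves at (233,203), (256,203), (280,205), (303,206) and (327,207). The marker is at (350,243). Blue decoys lie at (251,326) and (305,332), and a yellow one at (153,231). The middle sleeve looks short, so I'll check it by depth and a close crop.

```bash
python3 - <<'E'
from h import *
im=cv2.imread("pics/top0.png")[165:275,195:385]
cv2.imwrite("pics/crop.png",cv2.resize(im,None,fx=4.2,fy=4.2,interpolation=cv2.INTER_CUBIC))
for u,v in[(233,203),(256,203),(280,205),(303,206),(327,207),(210,241),(233,243),(340,248),(369,251)]: print(u,v,world("top0",u,v).round(4))
z=np.load("top0.npz")
pts=np.array([world("top0",u,v) for v in range(180,262) for u in range(200,380)]); 
# rack direction from sleeve tops
s=pts[(abs(pts[:,2]-.197)<.006)]; print(len(s))
m=pts[(pts[:,2]>.21)]; print("marker",len(m),m.min(0),m.max(0),np.median(m,0))
t=m[m[:,2]>.233]; print(len(t),t.min(0),t.max(0),t.mean(0))
r=cv2.minAreaRect(t[:,:2].astype(np.float32)*1000);print(r)
E
```

```text
233 203 [0.6097 0.149  0.1972]
256 203 [0.61   0.1125 0.1976]
280 205 [0.6134 0.0739 0.1668]
303 206 [0.6058 0.0378 0.1979]
327 207 [ 6.045e-01 -4.000e-04  1.982e-01]
210 241 [0.55   0.1847 0.1869]
233 243 [0.5471 0.1483 0.187 ]
340 248 [ 0.5401 -0.0209  0.1911]
369 251 [ 0.5357 -0.0667  0.1912]
1455
marker 354 [ 0.52474264 -0.04117487  0.21009777] [ 0.56995242 -0.02416913  0.23989137] [ 0.54095235 -0.03160821  0.23866411]
283 [ 0.52478393 -0.04117487  0.23320867] [ 0.56995242 -0.02424415  0.23989137] [ 0.5429425  -0.03257487  0.23853517]
((547.341796875, -32.59060287475586), (45.18302536010742, 16.915714263916016), 0.342772901058197)
```

View pics/crop.png

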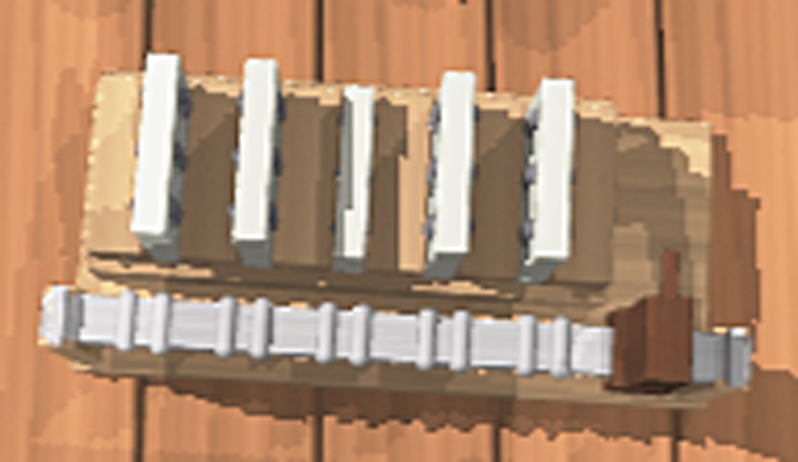

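The crop confirms the middle sleeve is the short one: its top is at z 0.167, the others at 0.198. The target is therefore joint value 0.130. Next I'll get the rack direction, the needed travel and the approach clearance.

```bash
cat >> h.py <<'E'
from scipy.spatial.transform import Rotation as R
E
python3 - <<'E'
from h import *
z=np.load("top0.npz")
g=np.array([[*world("top0",u,v),u,v] for v in range(170,262) for u in range(200,380)])
C=[]
for u in(233,256,303,327):
    s=g[(abs(g[:,2]-.1975)<.004)&(abs(g[:,3]-u)<9)&(g[:,4]<232)]; C.append(cv2.minAreaRect((s[:,:2]*1000).astype(np.float32))[0]); 
    print(len(s),C[-1])
C=np.array(C); d=C[0]-C[3]; print("len",np.hypot(*d)); d/=np.hypot(*d); n=np.array([d[1],-d[0]]); o=C.mean(0)
print("ry",d,"rx",n,"origin",o)
mk=np.array([[world("top0",u,v) for u in range(340,362)] for v in range(225,255)]).reshape(-1,3)
t=mk[mk[:,2]>.234]; q=(t[:,:2]*1000-o)@np.c_[n,d]; b=q[q[:,0]<-48]
print("marker rx,ry range",q.min(0),q.max(0),b.min(0),b.max(0), "z",np.median(t[:,2]))
r=g[(abs(g[:,2]-.186)<.004)&(g[:,4]>230)]; q=(r[:,:2]*1000-o)@np.c_[n,d]; print("rail",np.percentile(q,[1,50,99],axis=0))
st=robot.read_state(); print(R.from_rotvec(st["orientation"]).as_matrix().round(3))
zs=np.load("side0.npz")
P=np.array([world("side0",u,v) for v in range(60,150,2) for u in range(360,540,2)]);P=P[P[:,2]>.03];print("obst",P.min(0),P.max(0))
for u,v in[(400,112),(476,110),(515,100)]:print(world("side0",u,v))
E
```

```text
329 (616.7643432617188, 152.01954650878906)
325 (615.4270629882812, 113.99288177490234)
326 (611.28857421875, 38.03492736816406)
326 (608.5531005859375, 0.21490097045898438)
len 152.02655989431125
ry [0.0540119  0.99854029] rx [ 0.99854029 -0.0540119 ] origin [613.00827026  76.06556416]
marker rx,ry range [ -80.14745856 -120.70413328] [ -36.95554215 -104.65833632] [ -80.14745856 -120.70413328] [ -48.67808695 -104.65833632] z 0.23892856733008927
rail [[ -78.43106272 -152.79628869]
 [ -67.23707695   -5.30069762]
 [ -56.11428391  112.78221412]]
[[ 0.944  0.331 -0.   ]
 [ 0.331 -0.944  0.002]
 [ 0.    -0.002 -1.   ]]
obst [-0.1148565  -1.35330535  0.03000522] [ 0.47304267 -0.4946381   0.29625256]
[ 0.40240818 -0.64612382  0.06651252]
[ 0.18925356 -0.67447594  0.08840499]
[ 0.09410074 -0.68136506  0.12845684]
```

```bash
python3 -m pendant '[{"translation":[0,0,-20],"twist":[0,0,0.13],"grip":-1},{"translation":[0,0,-20],"twist":[0,0,0.13],"grip":-1},{"translation":[0,0,-20],"twist":[0,0,0.13],"grip":-1},{"translation":[26,-40,0],"twist":[0,0,0],"grip":-1},{"translation":[26,-40,0],"twist":[0,0,0],"grip":-1},{"translation":[26,-40,0],"twist":[0,0,0],"grip":-1},{"translation":[26,-40,0],"twist":[0,0,0],"grip":-1},{"translation":[26,-40,0],"twist":[0,0,0],"grip":-1},{"translation":[26,-40,0],"twist":[0,0,0],"grip":-1},{"translation":[0,0,0],"twist":[0,0,0],"grip":-1}]' 10
cat > go.py <<'E'
from h import *
import sys
s=robot.read_state(); M=R.from_rotvec(s["orientation"]).as_matrix()
ry=np.array([.054,.9985,0]);rx=np.array([.9985,-.054,0]);o=np.array([613,76.1,0])
p=s["tool_pos"]*1000-o
print("t",s["t"].round(2),"rack",(p@rx).round(1),(p@ry).round(1),"z",p[2].round(1),"F",(s["force"]@rx).round(1),(s["force"]@ry).round(1),s["force"][2].round(1),"open",s["opening"].round(4))
T=np.array([[.9985,-.054,0],[-.054,-.9985,0],[0,0,-1]]).T
print("twist to go",R.from_matrix(M.T@np.array([rx,-ry,[0,0,-1]]).T).as_rotvec().round(3))
if len(sys.argv)>3:
    g=o+rx*float(sys.argv[1])+ry*float(sys.argv[2])+[0,0,float(sys.argv[3])]
    print("tool shift",(M.T@(g-s["tool_pos"]*1000)).round(1))
E
python3 go.py -65 -165 235
```

```text
t: 1.1
tool_pos: [0.3738, -0.3274, 0.2746]
orientation: [-3.127, 0.117, 0.006]
force: [-1.3, -0.4, 0.3]
opening: 0.0177Traceback (most recent call last):
  File "go.py", line 6, in <module>
    print("t",s["t"].round(2),"rack",(p@rx).round(1),(p@ry).round(1),"z",p[2].round(1),"F",(s["force"]@rx).round(1),(s["force"]@ry).round(1),s["force"][2].round(1),"open",s["opening"].round(4))
              ^^^^^^^^^^^^
AttributeError: 'float' object has no attribute 'round'
```

```bash
sed -i 's/s\["t"\].round(2)/round(s["t"],2)/; s/s\["opening"\].round(4)/round(float(s["opening"]),4)/' go.py; python3 go.py -65 -165 235
```

```text
t 1.1 rack -217.0 -415.8 z 274.6 F -1.3 -0.5 0.3 open 0.0177
twist to go [-0.012  0.004 -0.021]
tool shift [ 147.  -253.4   42.1]
```

```bash
python3 -m pendant '[{"translation":[22,-38,0],"twist":[0,0,-0.02],"grip":-1},{"translation":[22,-38,0],"twist":[0,0,0],"grip":-1},{"translation":[22,-38,0],"twist":[0,0,0],"grip":-1},{"translation":[22,-38,0],"twist":[0,0,0],"grip":-1},{"translation":[22,-38,0],"twist":[0,0,0],"grip":-1},{"translation":[22,-38,5],"twist":[0,0,0],"grip":-1},{"translation":[15,-25,15],"twist":[0,0,0],"grip":-1},{"translation":[0,0,15],"twist":[0,0,0],"grip":-1},{"translation":[0,0,0],"twist":[0,0,0],"grip":-1},{"translation":[0,0,0],"twist":[0,0,0],"grip":-1}]'; python3 go.py -65 -160 209
```

```text
t: 2.1
tool_pos: [0.5376, -0.0785, 0.2368]
orientation: [-3.129, 0.089, 0.015]
force: [0.1, -0.8, -0.1]
opening: 0.0004
t 2.1 rack -67.0 -158.4 z 236.8 F 0.1 -0.8 -0.1 open 0.0004
twist to go [-0.011  0.01  -0.003]
tool shift [ 2.3  1.9 27.8]
```

Descend, then look before pushing.

```bash
python3 -m pendant '[{"translation":[2,2,10],"twist":[-0.01,0.01,0],"grip":-1},{"translation":[0,0,10],"twist":[0,0,0],"grip":-1},{"translation":[0,0,6],"twist":[0,0,0],"grip":-1},{"translation":[0,0,2],"twist":[0,0,0],"grip":-1},{"translation":[0,0,0],"twist":[0,0,0],"grip":-1},{"translation":[0,0,0],"twist":[0,0,0],"grip":-1},{"translation":[0,0,0],"twist":[0,0,0],"grip":-1},{"translation":[0,0,0],"twist":[0,0,0],"grip":-1},{"translation":[0,0,0],"twist":[0,0,0],"grip":-1},{"translation":[0,0,0],"twist":[0,0,0],"grip":-1}]'; python3 go.py -65 -138 208; python3 - <<'E'
from h import *
snap("top","top1");snap("side","side1")
a=cv2.imread("pics/top1.png")[165:285,195:395];b=cv2.imread("pics/side1.png")[120:300,220:420]
cv2.imwrite("pics/c1.png",np.hstack([cv2.resize(a,(400,240)),cv2.resize(b,(267,240))]).repeat(1,0))
cv2.imwrite("pics/c1.png",cv2.resize(cv2.imread("pics/c1.png"),None,fx=1.19,fy=1.19))
E
```

```text
t: 3.1
tool_pos: [0.5392, -0.0852, 0.209]
orientation: [3.138, -0.098, 0.007]
force: [0.3, 0.2, 0.2]
opening: 0.0004
t 3.1 rack -65.0 -165.1 z 209.0 F 0.3 0.2 0.2 open 0.0004
twist to go [ 0.002 -0.004 -0.008]
tool shift [ -0.2 -27.1   1. ]
```

View pics/c1.png

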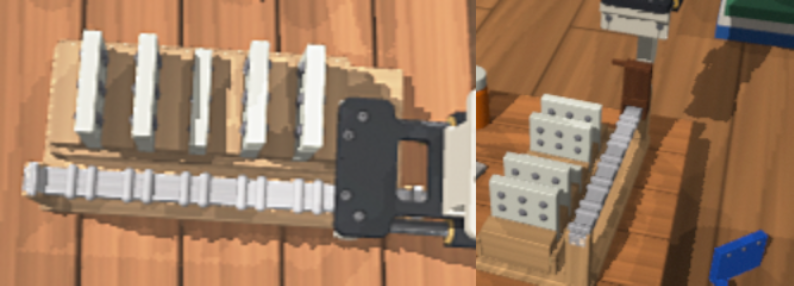

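Picture (count 4): the shut fingers stand just beyond the marker on the rail (right crop, 645,75), clear of everything. Now I'll find contact gently.

```bash
python3 -m pendant '[{"translation":[0,-5,0],"twist":[0,0,0],"grip":-1},{"translation":[0,-5,0],"twist":[0,0,0],"grip":-1},{"translation":[0,-5,0],"twist":[0,0,0],"grip":-1},{"translation":[0,-4,0],"twist":[0,0,0],"grip":-1},{"translation":[0,-4,0],"twist":[0,0,0],"grip":-1},{"translation":[0,-4,0],"twist":[0,0,0],"grip":-1},{"translation":[0,-4,0],"twist":[0,0,0],"grip":-1},{"translation":[0,-4,0],"twist":[0,0,0],"grip":-1},{"translation":[0,-4,0],"twist":[0,0,0],"grip":-1},{"translation":[0,-4,0],"twist":[0,0,0],"grip":-1}]'; python3 go.py -65 -138 208; python3 - <<'E'
from h import *
snap("side","side2")
b=cv2.imread("pics/side2.png")[130:260,240:400]
cv2.imwrite("pics/c2.png",cv2.resize(b,None,fx=4,fy=4,interpolation=cv2.INTER_CUBIC))
E
```

```text
t: 4.2
tool_pos: [0.5419, -0.0388, 0.2089]
orientation: [3.138, -0.098, 0.006]
force: [-0.4, -0.9, 0.6]
opening: 0.0006
t 4.2 rack -64.8 -118.6 z 208.9 F -0.4 -0.9 0.6 open 0.0006
twist to go [ 0.002 -0.004 -0.009]
tool shift [-0.  19.4  1. ]
```

View pics/c2.png

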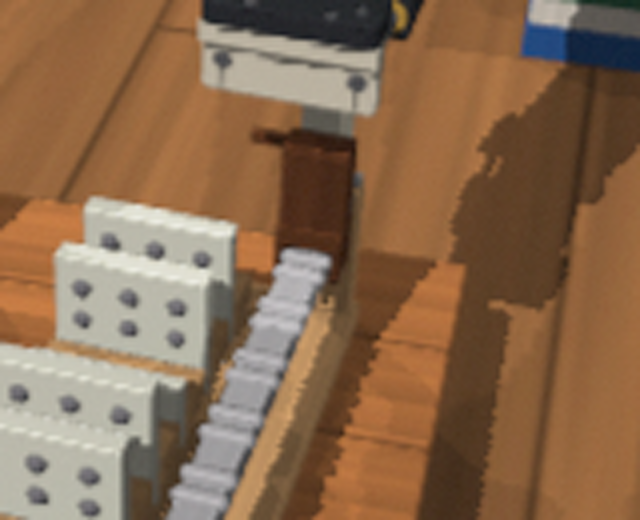

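Picture 5: the fingers are in contact and the marker (310,200) has moved. I'll measure its left face from side depth, using the start image as reference.

```bash
cat > mk.py <<'E'
from h import *
import sys
ry=np.array([.054,.9985]);rx=np.array([.9985,-.054]);o=np.array([613,76.1])
def face(f):
    z=np.load(f+".npz"); cx,cy,k=z["c"]; v,u=np.mgrid[0:420,0:560]; w=z["d"]
    P=np.stack([(u-cx)/k*w,-(v-cy)/k*w,-w,np.ones_like(w)],-1)@z["T"].T
    X=(P[...,:2]*1000-o)@rx; Y=(P[...,:2]*1000-o)@ry; Z=P[...,2]; p=z["p"].astype(int)
    m=(abs(X+65)<12)&(Z>.204)&(Z<.232)&(abs(Y)<150)&(p[...,0]-p[...,2]>20)&(p.sum(-1)<330)
    return m.sum(),np.percentile(Y[m],[10,50,90]).round(1)
if __name__=="__main__":
    for f in sys.argv[1:]:
        if f[-1]=="!": f=f[:-1]; snap("side",f)
        print(f,face(f))
E
python3 mk.py side0 side1 side2
```

```text
side0 (np.int64(172), array([-105.4, -104.3, -102.9]))
side1 (np.int64(186), array([-106. , -104.4, -103. ]))
side2 (np.int64(178), array([-88.2, -86.7, -85.2]))
```

```bash
python3 -m pendant '[{"translation":[0,-4,0],"twist":[0,0,0],"grip":-1},{"translation":[0,-4,0],"twist":[0,0,0],"grip":-1},{"translation":[0,-4,0],"twist":[0,0,0],"grip":-1},{"translation":[0,-4,0],"twist":[0,0,0],"grip":-1},{"translation":[0,-4,0],"twist":[0,0,0],"grip":-1},{"translation":[0,-4,0],"twist":[0,0,0],"grip":-1},{"translation":[0,-4,0],"twist":[0,0,0],"grip":-1},{"translation":[0,-4,0],"twist":[0,0,0],"grip":-1},{"translation":[0,-4,0],"twist":[0,0,0],"grip":-1},{"translation":[0,-4,0],"twist":[0,0,0],"grip":-1}]'; python3 go.py -65 -44 208.5; python3 mk.py side3!
```

```text
t: 5.25
tool_pos: [0.5444, 0.0026, 0.2089]
orientation: [3.134, -0.1, 0.006]
force: [-0.2, -0.7, 0.4]
opening: 0.0004
t 5.25 rack -64.5 -77.1 z 208.9 F -0.2 -0.8 0.4 open 0.0004
twist to go [ 0.006 -0.004 -0.01 ]
tool shift [ -0.8 -33.1   0.2]
side3 (np.int64(192), array([-46.9, -45.3, -43.9]))
```

```bash
python3 -m pendant '[{"translation":[0,-3,0],"twist":[0,0,0],"grip":-1},{"translation":[0,-3,0],"twist":[0,0,0],"grip":-1},{"translation":[0,-3,0],"twist":[0,0,0],"grip":-1},{"translation":[0,-3,0],"twist":[0,0,0],"grip":-1},{"translation":[0,-3,0],"twist":[0,0,0],"grip":-1},{"translation":[0,-3,0],"twist":[0,0,0],"grip":-1},{"translation":[0,-3,0],"twist":[0,0,0],"grip":-1},{"translation":[0,-3,0],"twist":[0,0,0],"grip":-1},{"translation":[0,-3,0],"twist":[0,0,0],"grip":-1},{"translation":[0,-3,0],"twist":[0,0,0],"grip":-1}]'; python3 go.py -65 -27 208.5; python3 mk.py side4!
```

```text
t: 6.3
tool_pos: [0.5463, 0.0324, 0.2088]
orientation: [3.129, -0.102, 0.005]
force: [0.1, -1.2, -0.1]
opening: 0.0002
t 6.3 rack -64.2 -47.3 z 208.8 F 0.1 -1.2 -0.1 open 0.0002
twist to go [ 0.011 -0.004 -0.011]
tool shift [ -1.  -20.3   0.1]
side4 (np.int64(193), array([-16.4, -15.2, -13.9]))
```

```bash
python3 -m pendant '[{"translation":[0,-2,0],"twist":[0,0,0],"grip":-1},{"translation":[0,-2,0],"twist":[0,0,0],"grip":-1},{"translation":[0,-2,0],"twist":[0,0,0],"grip":-1},{"translation":[0,-2,0],"twist":[0,0,0],"grip":-1},{"translation":[0,-2,0],"twist":[0,0,0],"grip":-1},{"translation":[0,-2,0],"twist":[0,0,0],"grip":-1},{"translation":[0,-2,0],"twist":[0,0,0],"grip":-1},{"translation":[0,-2,0],"twist":[0,0,0],"grip":-1},{"translation":[0,-1,0],"twist":[0,0,0],"grip":-1},{"translation":[0,-1,0],"twist":[0,0,0],"grip":-1}]'; python3 go.py -65 -27 208.5; python3 mk.py side5!
```

```text
t: 7.35
tool_pos: [0.5471, 0.0476, 0.209]
orientation: [3.121, -0.106, 0.004]
force: [-1.4, -4.8, 0.9]
opening: 0.0006
t 7.35 rack -64.2 -32.1 z 209.0 F -1.1 -4.8 0.9 open 0.0006
twist to go [ 0.019 -0.003 -0.014]
tool shift [-0.9 -5.1  0.4]
side5 (np.int64(202), array([-1.1,  0. ,  1.3]))
```

Marker at about -8 mm, climbing the crest (4.8 N). Continue in 1 mm steps.

```bash
python3 -m pendant '[{"translation":[0,-1,0],"twist":[0,0,0],"grip":-1},{"translation":[0,-1,0],"twist":[0,0,0],"grip":-1},{"translation":[0,-1,0],"twist":[0,0,0],"grip":-1},{"translation":[0,-1,0],"twist":[0,0,0],"grip":-1},{"translation":[0,-1,0],"twist":[0,0,0],"grip":-1},{"translation":[0,0,0],"twist":[0,0,0],"grip":-1},{"translation":[0,0,0],"twist":[0,0,0],"grip":-1},{"translation":[0,0,0],"twist":[0,0,0],"grip":-1},{"translation":[0,0,0],"twist":[0,0,0],"grip":-1},{"translation":[0,0,0],"twist":[0,0,0],"grip":-1}]'; python3 go.py -65 -27 208.5; python3 mk.py side6!
```

```text
t: 8.4
tool_pos: [0.5477, 0.0555, 0.2085]
orientation: [3.124, -0.103, 0.004]
force: [0.7, -0.3, -0.7]
opening: 0.0004
t 8.4 rack -64.1 -24.1 z 208.5 F 0.7 -0.2 -0.7 open 0.0004
twist to go [ 0.015 -0.003 -0.012]
tool shift [-0.9  2.9  0.1]
side6 (np.int64(206), array([7.1, 8.3, 9.7]))
```

The marker is at +0.3 mm and the force has dropped to near zero, so it has snapped in. I'll back off, lift and verify.

```bash
python3 -m pendant '[{"translation":[0,5,0],"twist":[0,0,0],"grip":-1},{"translation":[0,15,0],"twist":[0,0,0],"grip":-1},{"translation":[0,30,-10],"twist":[0,0,0],"grip":-1},{"translation":[0,30,-30],"twist":[0,0,0],"grip":-1},{"translation":[0,40,-30],"twist":[0,0,0],"grip":-1},{"translation":[0,40,-20],"twist":[0,0,0],"grip":-1},{"translation":[0,40,0],"twist":[0,0,0],"grip":-1},{"translation":[0,40,0],"twist":[0,0,0],"grip":-1},{"translation":[0,0,0],"twist":[0,0,0],"grip":-1},{"translation":[0,0,0],"twist":[0,0,0],"grip":-1}]'; python3 go.py; python3 mk.py side7!; python3 - <<'E'
from h import *
snap("top","top2")
cv2.imwrite("pics/c3.png",cv2.resize(cv2.imread("pics/top2.png")[90:280,185:400],None,fx=3.1,fy=3.1,interpolation=cv2.INTER_CUBIC))
ry=np.array([.054,.9985]);rx=np.array([.9985,-.054]);o=np.array([613,76.1])
P=np.array([world("top2",u,v) for v in range(220,262) for u in range(240,320)]);t=P[P[:,2]>.234];q=(t[:,:2]*1000-o)@np.c_[rx,ry];print("fin y",q.min(0),q.max(0),len(q))
E
```

```text
t: 9.45
tool_pos: [0.5272, -0.2004, 0.3059]
orientation: [3.12, -0.105, 0.002]
force: [0.2, 0.4, -0.6]
opening: 0.0003
t 9.45 rack -70.8 -280.7 z 305.9 F 0.2 0.4 -0.6 open 0.0003
twist to go [ 0.02  -0.002 -0.013]
side7 (np.int64(198), array([6.9, 8.5, 9.5]))
fin y [-81.9075169  -8.0028713] [-36.76276178   7.89593653] 264
```

View pics/c3.png

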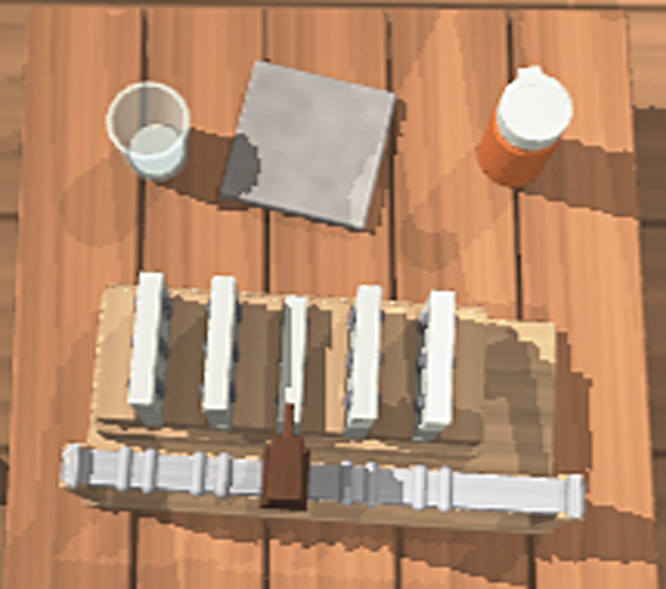

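Picture 6: the marker (287,475) stands in front of the short middle sleeve (293,360), centred to 0.1 mm. The ridges beside it are hidden by the saddle, everything else is in place and the arm is clear. Handing in.

```bash
python3 -c "from plant import robot; print(robot.close_job())"
```

```text
the job is handed in; nothing more can be done
None
```

I pushed the marker along the rail with the shut fingertips, touching only its right side. It passed two notches and snapped into the middle one, in front of the short sleeve (found by depth: its top is at z 0.167, the tall ones at 0.198). Then I backed off, lifted clear and handed in after about 9.5 s of robot time.

**Last checks:** from the top camera the marker is centred within about 0.1 mm of the notch, and from the side camera within about 0.5 mm. The push force rose to 4.8 N while climbing the last ridge and fell to near zero once it snapped in. The marker's measured position did not change after the fingers left. In the final picture the sleeves, cup, coaster and bottle look undisturbed, and the arm touches nothing.

**Not measured:** I could not read the spring ball height; I infer that it is down from the snap and the centred position. I judged by eye that the other objects had not moved. No check failed or disagreed.

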